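Dock the paint tray and pack the jar row

ROBOT

A 6-joint arm with a two-finger parallel gripper is mounted at the origin on a cart in front of the work surface, level with it; the furniture and walls round the work are solid. World frame = base frame: x ahead of the robot, y to its left, z up, the work surface at z = 0. Lengths are in mm, angles in rad, forces in N, time in s.
With the tool pointing down it reaches from about 300 to 775 mm from the base axis. Payload 14.6 kg.
Tool frame: the origin (TCP) lies at the very end of the fingers, on their centre line; the grasp point (between the pads) lies 19 mm behind it; z points along the fingers, y is the line along which they close (so a half turn about z gives the same grasp; the last joint's range is limited). The gripper opens to 94 mm and grips with 3 to 60 N. Pads are 16 mm wide; open, the fingers measure 119 mm over their backs; the gripper's body (75 mm by 177 mm) begins 78 mm behind the grasp point.
Start: joints at [1.169, 0.3, 1.521, -0, 1.321, -0.067], TCP at [180.716, 519.452, 168.246] pointing down, gripper open.
Joint ranges: [-3.03, 3.03], [-0.79, 2.21], [0.23, 2.52], [-1.04, 4.18], [0, 3.07], [-2.55, 2.55]. Speed limits (rad/s): [2.22, 2.22, 2.57, 3.14, 3.14, 3.14].

INTERFACE

Orientations are given as [roll, pitch, yaw] about the fixed x, y, z axes, in that order (R = Rz(yaw) Ry(pitch) Rx(roll)).
In Python, from cell import manip, eyes, ticket gives the robot as it stands. The module is installed in compiled form; this text tells all that it offers.
- The arm moves only by the tool arm_command, never from a script. Its argument "plan" is a list of rows, each a list of 5 numbers: the opening, from -1 (shut) to 1 (fully open), then the shift along the tool's x, y, z in m, then the turn about the tool's z in rad. In form: [[jaw, dx, dy, dz, roll], ...]. A call has 1 to 20 rows; each row shifts and turns the commanded pose from where the row before left it, along the tool's axes as they then stand; what a row does not reach is not made up. A row lasts 1/8 s, in which the tool goes at most 62.5 mm and 10.7 degrees, less where a joint would pass 70% of its speed; a pose out of reach is approached as far as the arm can. A call is refused whole if a number of a shift passes 0.0625 or a number of a turn 0.188, either way. A call with a gripper value outside its range is refused whole. The fingers move at their own pace and stop on an object; "newtons" is the grip in N (left out, the last holds). Time passes only in rows, so rows that do not move let the fingers close. It gives the time, the measured TCP pose, the force, the opening and the grip force at its end, in the units of the state.
- manip.read_state(): the state, without advancing time (a new reading comes with each control period).
- eyes.camera(name): name is "scene" or "top" or "wrist"; returns a dict with "img" (400x640x3 uint8, blue, green, red), "z_map" (400x640 float32, mm along the optical axis (not along the pixel's ray), 0 where there is no reading), "fx", "fy", "cx", "cy" (pixels), "dist" ([k1, k2, p1, p2, k3] as OpenCV has them; the pictures are not rectified), "eye" and "orientation" of the camera in the world. Camera axes: x right, y down, z forward; pixel columns grow to the right and rows downward; lengths in mm; the calibration is good to about 2 mm. A picture is of the moment at which its call begins.
- ticket.sign_off(): hands the job in; it is judged then, once.
The state is a dict: "clock": time; "joints": joint angles; "qd": joint speeds; "effort": joint torques, N m; "eef_pos": TCP position; "eef_rot": TCP orientation; "wrist_force": force on the tool from outside, world axes, zero at the start; "moment": the same for the moment, N m; "finger_gap": finger opening in mm; "finger_force": force on a finger pad.
Only numpy, scipy, OpenCV 4.12 (cv2) and the standard library are available. Lean on these libraries where they do the work, as an engineer would, in place of code of your own. Each camera call takes 0.05 s, during which the arm holds its last target. There are 200 camera calls.

TASK

Get the paint set ready to be carried: slide the dock's orange-finned lock open, hook the blue tray's rear metal tongue under the dock's rear lip, swing the tray down flat and slide the lock fully closed over its catch tab. Then stand every white-capped paint jar that is there upright in the tray in a single row, and push the row together so that the jars touch and the first one stands against the tray's tall orange end stop. Leave the brown-capped jars and the mixing cup where they are.

Things in the scene. Friction and masses are not known exactly. Their poses are not given: they have to be found in the camera images.
- dock: Grey base plate with aluminium rails, 156 (x) x 252 (y) x 6 mm, fixed; place and yaw vary. Origin on the worktop; x to its rear lip, y left along it, z up. Plate top z 6 mm. End cheeks: inner faces y -108 and 108 mm, top z 15. A seated tray lies on the plate, axes along the dock's, its middle within 4 mm of dock x 0 and 5 mm of y 0.
- lip (a point): Middle of the rear lip's lower front edge, at dock x 36, y 0, z 16 mm: a 10 mm high slot lies under the lip, over the plate. The lip spans y -100..100 and is 6 mm thick; the slot ends at the rear rail's face, dock x 50.
- curb (a point): Middle of the top of the dock's longer front curb, dock x -45..-37, y -104..-46, top z 12 mm; a second piece spans y 87..105. Between curb and lip edge (73 mm) the tray (80 mm) cannot go down flat: enter with its front raised 15 to 20 degrees, tongue tip under the lip, then swing down.
- lock (a joint): Lock slide, front left of the dock, m: 0 fully open, 0.036 fully closed (end stops). Closing moves it along dock -y; about 1.5 N friction, stays where left. Its black nose, 30 mm wide in y, reaches to dock x -39, underside z 13.5 mm, centre at dock y = 100 mm minus the value. It starts half to fully closed, blocking the tray's catch tab; fully open it clears the tab by 10 mm.
- lock_grip (a point): Point in the lock's orange grip fin, 36 mm above the worktop, at dock x -72 mm. The fin is 16 mm (dock x) x 20 mm (dock y), top 48 mm above the worktop; the black block round its foot is 21 mm high.
- tray_c (a point): Centre of the floor of the loose blue tray (0.25 kg), 4 mm above its underside; x to the tray's rear, y away from its tall orange end stop, z up. mm from here: aluminium tongue x 31..47, z -4..0, y -85..85; channel x -25..25, y -97..97; rear wall 6 thick, front wall 8, tops z 24; end stop y -103..-97, top z 36; low other end wall y 97..103, top z 10.
- tray_tab (a point): White grip tab standing on the middle of the tray's front wall: 8 mm thick in tray x, 60 mm long in y, top 30 mm above the tray's underside, to be pinched from above across x. This point is 21 mm above the underside, 29 mm in front (tray -x) of the tray's middle.
- tray_catch (a point): Top of the tray's catch tab, which sticks out of the tray's front at x -51..-33, y 45..75 mm in tray axes, 5 mm thick; the closed lock's nose stands over it, 2.5 mm above.
- brown_c (a point): Small brown-capped jar, 35 mm wide, 41 mm high, not part of the set: a bystander. Centre, half-way up.
- cup_c (a point): White mixing cup, 32 mm wide, 32 mm high: a bystander. Centre, half-way up.
- jar0_c (a point): Paint jar with a white cap and a dark red paint mark, 39 mm wide (body 38, cap 39.2 above 42 mm), 63 mm high, 45 g, standing loose on the worktop; may be absent. Centre, 31.5 mm up.
- jar1_c (a point): Paint jar with a white cap and a dark green paint mark, 39 mm wide (body 38, cap 39.2 above 42 mm), 63 mm high, 45 g, standing loose on the worktop; may be absent. Centre, 31.5 mm up.
- jar2_c (a point): Paint jar with a white cap and an ochre paint mark, 39 mm wide (body 38, cap 39.2 above 42 mm), 63 mm high, 45 g, standing loose on the worktop; may be absent. Centre, 31.5 mm up.
- jar3_c (a point): Paint jar with a white cap and a dark brown paint mark, 39 mm wide (body 38, cap 39.2 above 42 mm), 63 mm high, 45 g, standing loose on the worktop; may be absent. Centre, 31.5 mm up.
- jar4_c (a point): Paint jar with a white cap and a blue paint mark, 39 mm wide (body 38, cap 39.2 above 42 mm), 63 mm high, 45 g, standing loose on the worktop; may be absent. Centre, 31.5 mm up.
Things that resemble listed ones, but are neither listed nor needed, are in the scene too. What is shaped like the part that bears jar0_c but yellow is not meant.

How it is judged:
By the outcome, as a careful person would: the job done as asked, in the order asked, and still so for the second after the job is handed in, with the robot touching nothing.
Of jar0, jar1, jar2, jar3, jar4 only 3 to 4 are there at a start; the rules pass over those that are not, and their reading is None.
At some moment in a run one of tray may be knocked a few centimetres aside while the robot is not near it.
Once in a run the grip may slacken for a moment while it holds something.
It also fails if it takes over 208 s, if anything falls off the work surface, if the arm or the gripper's body presses on something with over 40 N, if the wrist force passes 120 N, or if a joint passes its speed limit or range.

## Working session

There is one attempt and no reset: what is moved stays moved. The work goes in short steps, Python scripts to look and compute and a tool call to move; the robot and the scene stay as the last step left them, time stands still between calls to the robot, and variables do not carry over. Pictures are saved under pics/ and viewed, at most 14 in all, crops included, and the job is handed in when it is done.

Besides the shell and the picture viewer there is one more tool, called after ">>>" as name([rows], argument=value, ...), one row to a line, values as JSON. arm_command: Moves the arm, as the interface text tells. Its arguments: {"type":"object","properties":{"plan":{"type":"array"},"newtons":{"type":"number"}},"required":["plan"]}

```bash
mkdir -p pics; ls; cat > h.py <<'E'
import numpy as np, cv2
from cell import manip, eyes, ticket
from scipy.spatial.transform import Rotation as R
def cam(n):
    c=eyes.camera(n); return c
def rot(c):
    o=np.array(c["orientation"],float)
    if o.shape==(3,3): return o
    if o.size==4: return R.from_quat(o).as_matrix()
    return R.from_euler('xyz',o).as_matrix()
def KD(c):
    return np.array([[c["fx"],0,c["cx"]],[0,c["fy"],c["cy"]],[0,0,1.]]),np.array(c["dist"],float)
def cloud(c):
    K,D=KD(c); v,u=np.mgrid[0:400,0:640]
    p=cv2.undistortPoints(np.stack([u,v],-1).reshape(-1,1,2).astype(np.float64),K,D).reshape(400,640,2)
    z=c["z_map"][...,None].astype(float)
    P=np.concatenate([p*z,z],-1)@rot(c).T+np.array(c["eye"])
    P[c["z_map"]==0]=np.nan
    return P
def ray(c,u,v,h):
    K,D=KD(c); p=cv2.undistortPoints(np.array([[[u,v]]],float),K,D).ravel()
    d=rot(c)@np.array([p[0],p[1],1]); e=np.array(c["eye"]); return e+d*(h-e[2])/d[2]
E
python3 - <<'E'
from h import *
for n in("top","scene","wrist"):
    c=cam(n); cv2.imwrite(f"pics/{n}0.png",c["img"]); np.savez(f"{n}0.npz",**{k:np.array(v) for k,v in c.items()})
    print(n,c["eye"],c["orientation"],c["fx"])
print(manip.read_state())
E
```

```text
pics
top [ 338.18846477  267.0358691  1206.22201695] [-2.94413032  0.01199503 -1.56324117] 519.6079300816397
scene [275.4065649  857.22675073 664.86675559] [-2.3033496   0.01037448 -2.69313819] 385.07301595893784
wrist [113.09249053 542.77706255 383.32719379] [2.89513876e+00 5.92863232e-04 1.23677849e+00] 343.00968124234015
{'clock': 0.15, 'joints': array([ 1.16939921e+00,  3.00346611e-01,  1.52140700e+00,  2.42833905e-06,
        1.32072865e+00, -6.65986971e-02]), 'qd': array([-5.49102473e-04, -9.26302772e-04, -2.68112959e-03, -2.81393208e-04,
        2.00086827e-03, -2.57309436e-05]), 'effort': array([ 2.85402450e-03, -5.31952715e+01, -3.52823067e+01,  7.09434506e-02,
        2.35476281e-02, -9.54822440e-05]), 'eef_pos': array([180.6302054 , 519.25066677, 167.82828282]), 'eef_rot': array([-3.14070518e+00, -6.15498622e-05,  2.80679360e+00]), 'wrist_force': array([ 0.57697769,  0.04167003, -0.0045877 ]), 'moment': array([ 0.01266439, -0.02712038, -0.00102021]), 'finger_force': 0.0, 'finger_gap': 93.94416409530494}
```

View pics/top0.png

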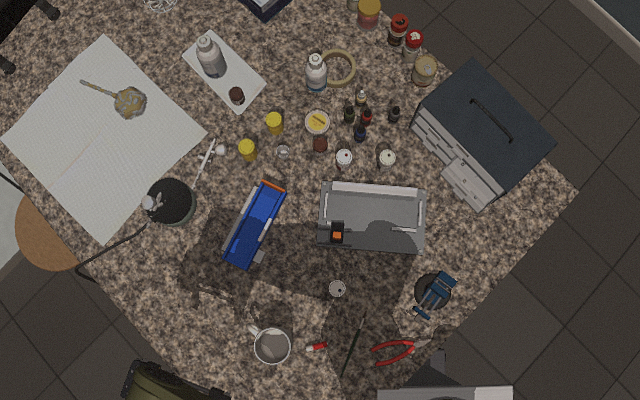

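View pics/scene0.png

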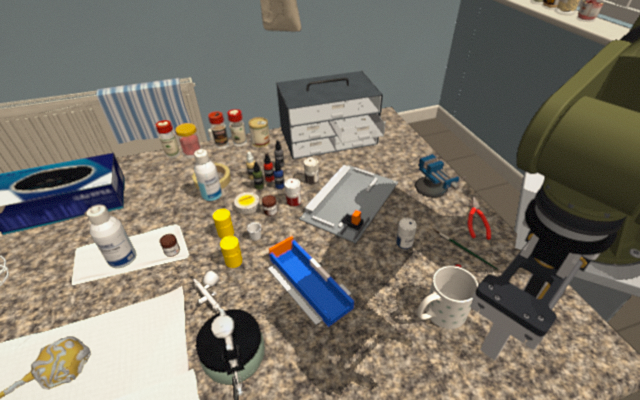

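```bash
python3 - <<'E'
from h import *
c=dict(np.load("top0.npz"))
im=c["img"][120:310,190:450]; im=cv2.resize(im,None,fx=3,fy=3,interpolation=cv2.INTER_CUBIC)
im=np.clip(255*(im/255.)**0.6,0,255).astype(np.uint8)
cv2.imwrite("pics/top0c.png",im)
P=cloud(c)
for u,v in [(344,158),(387,158),(337,288),(336,236),(283,152),(320,144),(270,187),(258,255)]: print(u,v,P[v,u].round(),c["img"][v,u])
# white bright blobs with height 50-75
z=P[...,2]; m=((z>50)&(z<75)).astype(np.uint8)
n,l,s,ct=cv2.connectedComponentsWithStats(m)
for i in range(1,n):
    if 40<s[i,4]<3000: print(s[i],ct[i].round(1),np.nanmedian(P[l==i],0).round(1),c["img"][l==i].mean(0).round())
E
```

```text
344 158 [666. 232.  64.] [173 174 174]
387 158 [667. 134.  62.] [152 169 172]
337 288 [373. 247.  59.] [107 115 122]
336 236 [489. 250.  49.] [ 47  96 170]
283 152 [700. 378.  -2.] [163 171 182]
320 144 [706. 287.  43.] [36 50 77]
270 187 [611. 406.   4.] [43 50 83]
258 255 [449. 430.   2.] [ 97  97 105]
[ 0  0 38 45 97] [19.1 20.1] [1061.1 1098.9   69.1] [18. 20. 24.]
[246   0  34  15 148] [262.9   5.5] [1065.5  431.    61.5] [57. 53. 56.]
[357  11  23  12 110] [367.1  17.4] [1028.8  175.1   60.4] [55. 61. 95.]
[389  26  17  15 102] [395.9  34.7] [979.6 104.8  65. ] [59. 69. 79.]
[403  41  18  15  90] [410.4  50.3] [937.9  70.9  65.8] [81. 91. 98.]
[200  54  24  18 119] [214.1  65.2] [897.3 542.7  63.4] [82. 86. 89.]
[414  54  25  26 483] [425.6  66.4] [895.   35.9  69.2] [ 78. 100. 113.]
[305  74  22  11  95] [316.2  80.1] [857.7 295.7  63. ] [85. 89. 94.]
[356  91  11  11  62] [361.2  96.5] [817.8 191.5  59.5] [ 88. 105. 116.]
[391 106   9  12  59] [394.7 112.4] [778.2 113.9  59.4] [41. 44. 48.]
[345 109  10   9  57] [349.6 112.7] [777.3 218.   57.1] [33. 45. 46.]
[362 109  10  12
[... 367 characters left out ...]
3 151.6] [684.9   1.2  63.5] [91. 94. 97.]
[336 148  17  18 236] [343.7 156.8] [669.8 232.1  61.8] [149. 152. 156.]
[379 149  17  18 235] [386.8 157.3] [669.4 133.6  62. ] [136. 149. 154.]
[ 445  156   52   53 1013] [470.3 182. ] [612.6 -57.6  60.3] [127. 131. 137.]
[439 172  16  16  48] [446.7 179.6] [616.5  -0.7  67.7] [103. 107. 112.]
[ 147  178   45   46 1088] [171.2 201.4] [558.8 623.4  70.2] [36. 38. 39.]
[458 192  22  22  65] [468.4 203.1] [562.3 -48.5  69.4] [ 99. 103. 108.]
[412 270  40  54 497] [428.3 301.4] [342.5  47.7  63. ] [63. 59. 58.]
[328 280  18  18 246] [336.6 288.2] [373.  247.4  62.3] [100. 106. 113.]
[256 338  24  24  70] [262.7 353.3] [226.7 413.8  62.1] [62. 67. 73.]
```

View pics/top0c.png

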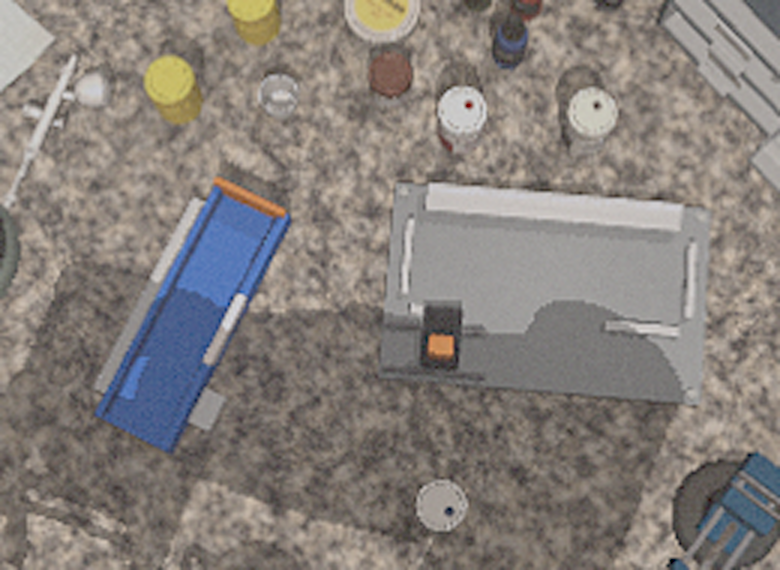

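```bash
python3 - <<'E'
from h import *
c=dict(np.load("scene0.npz"))
im=cv2.resize(c["img"][140:270,200:440],None,fx=3,fy=3,interpolation=cv2.INTER_CUBIC)[:390,:720]
w=dict(np.load("wrist0.npz"))["img"]; w=cv2.resize(w,(320,200))
o=np.zeros((590,720,3),np.uint8); o[:390]=im; o[390:,:320]=w
cv2.imwrite("pics/s0c.png",o)
E
```

```text
(no output)
```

View pics/s0c.png

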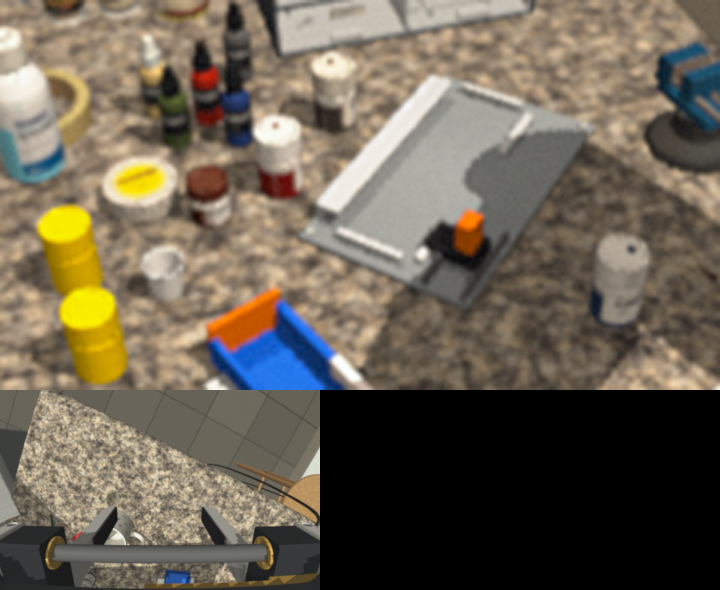

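```bash
python3 - <<'E'
from h import *
c=dict(np.load("top0.npz")); P=cloud(c); im=c["img"].astype(int); b,g,r=im[...,0],im[...,1],im[...,2]
x,y,z=P[...,0],P[...,1],P[...,2]
def rect(m,name):
    q=P[m]; (cx,cy),(w,h),a=cv2.minAreaRect(q[:,:2].astype(np.float32)); print(name,len(q),(round(cx,1),round(cy,1)),(round(w,1),round(h,1)),round(a,2),np.median(q[:,2]).round(1))
D=(x>440)&(x<660)&(y>30)&(y<300)
rect(D&(z>17)&(z<26)&(r>110)&(x>560),"lip")
rect(D&(z>3),"dock")
rect((r>b+60)&(r>g+30)&D,"fin"); 
T=(x>420)&(x<640)&(y>330)&(y<520)
rect(T&(r>b+50)&(r>g+30)&(z>25)&(z<60),"stop")
rect(T&(b>r+40)&(z>-5)&(z<60),"blue"); rect(T&(b>r+40)&(z>20)&(z<60),"bluewalls")
v,u=np.nonzero((r>b+60)&(r>g+30)&D);print(u.mean(),v.mean(),z[v,u])
E
```

```text
lip 761 (608.4, 165.8) (91.0, 224.7) 0.91 21.9
dock 7030 (550.8, 164.6) (218.6, 269.3) 0.13 7.1
fin 54 (492.7, 248.6) (16.0, 15.8) 0.14 48.1
stop 89 (609.1, 396.3) (61.4, 6.7) 64.15 38.4
blue 2128 (518.9, 441.0) (68.4, 203.5) 64.12 5.0
bluewalls 427 (517.9, 439.0) (64.0, 203.4) 64.12 27.8
336.5925925925926 234.77777777777777 [46.96503198 47.73638905 44.99050017 47.69052205 48.9499221  48.62803629
 44.89654937 50.95466007 48.4742337  47.278653   52.11960447 47.68745065
 45.84367967 50.22291407 50.39418088 45.12224938 47.60133229 48.22693155
 47.03897678 50.36562554 49.79449997 45.58786831 48.47566683 49.43377157
 46.27860239 48.57455827 51.81585154 50.29390003 52.20396887 49.14136289
 49.08019414 48.24778004 47.23004974 47.62127362 48.40182751 48.00405556
 48.58838386 41.79710821 48.62002347 50.19699456 49.00355596 46.42123294
 51.67870351 46.44742968 46.2588397  49.11429322 46.53513055 45.74826271
 44.10504523 41.5472614  47.00624406 46.34852464 48.63876882 44.40316019]
```

>>> arm_command([
  [1,-0.0454,-0.0141,0,0],
  [1,-0.0454,-0.0141,0,0],
  [1,-0.0454,-0.0141,0,0],
  [1,-0.0454,-0.0141,0,0],
  [1,-0.0454,-0.0141,0,0],
  [1,-0.0454,-0.0141,0,0],
  [1,-0.0454,-0.0141,0,0],
  [1,-0.0454,-0.0141,0,0],
  [1,-0.0454,-0.0141,0,0],
  [1,-0.0454,-0.0141,0,0],
  [1,-0.0454,-0.0141,0,0],
  [1,-0.0454,-0.0141,0,0],
  [1,0,0,0,-0.125],
  [1,0,0,0,-0.125],
  [1,0,0,0,0],
  [1,0,0,0,0],
], newtons=20)

```text
clock: 2.15
eef_pos: [639.6, 180.7, 168.2]
eef_rot: [-3.142, -0.0, 3.054]
wrist_force: [0.0, 0.2, -0.3]
finger_gap: 94.4
finger_force: 0.0
```

```bash
cat >> h.py <<'E'
def snap(n,f):
    c=cam(n); cv2.imwrite(f"pics/{f}.png",c["img"]); np.savez(f"{f}.npz",**{k:np.array(v) for k,v in c.items()}); return c
def to(x,y,z,yawdeg=None,tabs=None):
    "tool-frame displacement from the measured pose: turn first, then shift"
    s=manip.read_state(); p=s["eef_pos"]; yw=s["eef_rot"][2]
    turn=0
    if yawdeg is not None:
        d=(np.radians(yawdeg)-yw+np.pi/2)%np.pi-np.pi/2; turn=-d; yw+=d
    w=np.array([x,y,z])-p; X=np.array([np.cos(yw),np.sin(yw)]); Y=np.array([np.sin(yw),-np.cos(yw)])
    print("from",p.round(1),"turn %.3f dx %.4f dy %.4f dz %.4f"%(turn,w[:2]@X/1e3,w[:2]@Y/1e3,-w[2]/1e3))
E
python3 - <<'E'
from h import *
s=manip.read_state(); print(s["clock"],s["eef_pos"],s["eef_rot"],s["joints"])
snap("wrist","w1"); snap("top","t1")
E
```

```text
2.15 [639.57651661 180.73003965 168.15020709] [-3.14152974e+00 -2.02687322e-04  3.05418014e+00] [ 2.20299879e-01  5.63226143e-01  1.14973396e+00  1.44560238e-06
  1.42884477e+00 -1.26308415e+00]
```

View pics/w1.png

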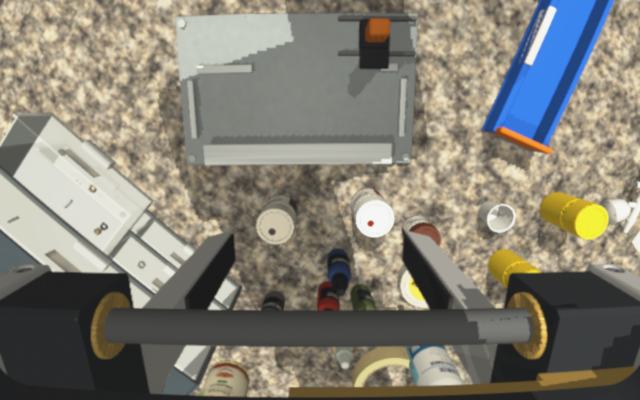

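```bash
python3 - <<'E'
from h import *
c=dict(np.load("w1.npz")); P=cloud(c); im=c["img"].astype(int); b,g,r=im[...,0],im[...,1],im[...,2]
x,y,z=P[...,0],P[...,1],P[...,2]
v,u=np.mgrid[0:400,0:640]
def rect(m,name):
    q=P[m]; (cx,cy),(w,h),a=cv2.minAreaRect(q[:,:2].astype(np.float32)); print(name,len(q),(round(cx,1),round(cy,1)),(round(w,1),round(h,1)),round(a,2),np.median(q[:,2]).round(1))
D=(u>165)&(u<425)&(v>5)&(v<175)
big=lambda m: (lambda n,l,s,_: l==1+np.argmax(s[1:,4]))(*cv2.connectedComponentsWithStats(cv2.morphologyEx(m.astype(np.uint8),cv2.MORPH_OPEN,np.ones((3,3)))))
rect(big(D&(z>17)&(z<27)&(v>130)),"lip")
print("corner px->z6", [ray(c,*p,6)[:2].round(1) for p in [(178,18),(190,165),(411,163),(416,13)]])
rect(big(D&(z>3.2)),"dock")
F=D&(r>b+60)&(r>g+30); rect(F&(abs(z-48)<4),"fin")
# plate level/gravel level
print(np.nanmedian(z[60:130,215:340]),np.nanmedian(z[60:120,440:480]))
for (pu,pv) in [(275,225),(374,217)]:
    m=(abs(u-pu)<30)&(abs(v-pv)<30)&(abs(z-63)<5); rect(m,"jar")
t=dict(np.load("t1.npz")); Pt=cloud(t); zz=Pt[...,2]
m=((zz>50)&(zz<75)).astype(np.uint8); n,l,s,ct=cv2.connectedComponentsWithStats(m)
for i in range(1,n):
    if 180<s[i,4]<300: print(ct[i].round(1),np.nanmedian(Pt[l==i],0).round(1),t["img"][l==i].mean(0).round())
E
```

```text
lip 3932 (604.1, 161.5) (200.6, 22.3) 85.21 21.0
corner px->z6 [array([454.8,  51.6]), array([607.5,  39.8]), array([626.8, 285.3]), array([472.3, 295.8])]
dock 34793 (538.8, 166.4) (252.2, 155.3) 85.56 5.4
fin 361 (492.8, 249.5) (19.6, 15.4) 84.46 46.8
5.152054776210662 -0.7691001076501323
jar 1144 (668.9, 135.0) (37.7, 37.7) 51.6 61.3
jar 1156 (669.8, 233.9) (37.5, 38.0) 67.8 61.4
[273. 120.] [758.9 397.5  62. ] [ 59. 150. 168.]
[246.1 146.8] [693.1 458.   61.9] [ 60. 156. 173.]
[343.5 157.6] [667.6 234.2  62.1] [158. 160. 165.]
[336.6 288.2] [372.9 247.5  62.2] [107. 113. 122.]
```

>>> arm_command([
  [1,0.038,0.0139,0,0],
  [1,0.038,0.0139,0,0],
  [1,0.038,0.0139,0,0],
  [1,0.038,0.0139,0,0],
  [0.2,0,0,0.03,0],
  [0.2,0,0,0.04,0],
  [0.2,0,0,0.04,0],
  [0.2,0,0,0.033,0],
  [0.2,0,0,0,0],
  [-1,0,0,0,0],
  [-1,0,0,0,0],
  [-1,0,0,0,0],
  [-1,0,0,0,0],
], newtons=20)

```text
clock: 3.88
eef_pos: [493.1, 249.0, 25.7]
eef_rot: [3.141, 0.001, 3.057]
wrist_force: [-0.1, -0.1, 0.1]
finger_gap: 20.1
finger_force: 0.0
```

>>> arm_command([
  [-1,0,0,0,0],
  [-1,0,0,0,0],
  [-1,0,0.006,0,0],
  [-1,0,0.006,0,0],
  [-1,0,0.006,0,0],
  [-1,0,0.004,0,0],
  [-1,0,0.001,0,0],
  [-1,0,0,0,0],
], newtons=20)

```text
clock: 4.88
eef_pos: [494.8, 271.8, 25.2]
eef_rot: [-3.142, -0.0, 3.057]
wrist_force: [-0.4, -0.2, -1.1]
finger_gap: 0.5
finger_force: 0.0
```

```bash
python3 - <<'E'
from h import *
c=snap("scene","s2"); w=snap("wrist","w2")
cv2.imwrite("pics/s2c.png",np.vstack([cv2.resize(c["img"][150:270,300:460],(640,480))[100:480],w["img"][120:320]]))
E
```

```text
(no output)
```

View pics/s2c.png

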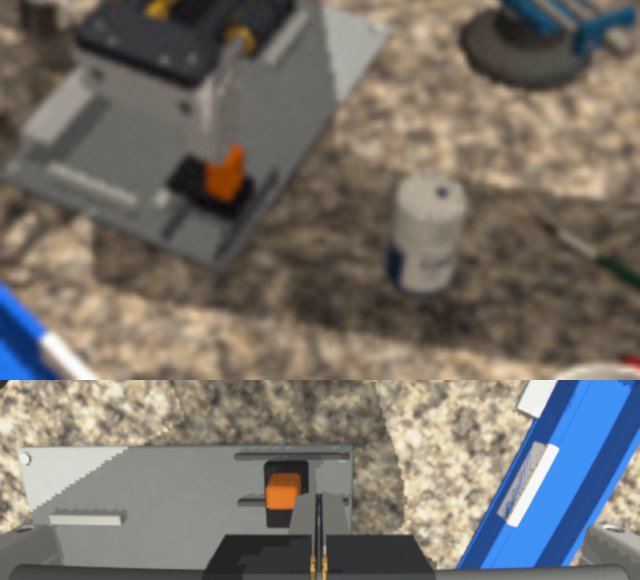

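```bash
python3 - <<'E'
from h import *
c=dict(np.load("w2.npz")); P=cloud(c); im=c["img"].astype(int); b,g,r=im[...,0],im[...,1],im[...,2]
z=P[...,2]
F=(r>b+60)&(r>g+30)&(abs(z-48)<4); v,u=np.nonzero(F); m=(u>250)&(u<310); q=P[v[m],u[m]]
print(q.min(0),q.max(0),np.median(q,0)); print(c["eye"],c["orientation"])
t=snap("top","t2"); Pt=cloud(t); im=t["img"].astype(int); b,g,r=im[...,0],im[...,1],im[...,2]
F=(r>b+60)&(r>g+30)&(abs(Pt[...,2]-48)<5)&(Pt[...,0]<560)&(Pt[...,1]<320); q=Pt[F]; print(len(q)); print(q.min(0),q.max(0),np.median(q,0)) if len(q) else 0
s=manip.read_state();print(s["eef_pos"],s["wrist_force"])
E
```

```text
[483.52458745 239.67031075  44.02325473] [499.36126269 260.28083316  48.7555267 ] [490.64576601 249.71313428  46.76678049]
[423.58227062 277.82807287 240.80326809] [ 2.89498536e+00 -6.19933184e-04  1.48672552e+00]
0
[494.90538133 271.71030617  25.25901175] [-0.26301459 -0.19488936 -0.81569515]
```

>>> arm_command([
  [-1,0,0,-0.03,0],
  [0.2,0,0,-0.03,0],
  [0.2,0.0015,-0.011,0,0],
  [0.2,0.0015,-0.0112,0,0],
  [0.2,0,0,0,0],
  [0.2,0,0,0.03,0],
  [0.2,0,0,0.03,0],
  [0.2,0,0,0,0],
  [-1,0,0,0,0],
  [-1,0,0,0,0],
  [-1,0,0,0,0],
  [-1,0,0,0,0],
  [-1,0,0,0,0],
  [-1,0,0,0,0],
], newtons=30)

```text
clock: 6.78
eef_pos: [490.0, 249.9, 25.2]
eef_rot: [-3.142, -0.0, 3.057]
wrist_force: [-0.0, -0.2, -0.2]
finger_gap: 1.9
finger_force: 0.0
```

```bash
python3 - <<'E'
from h import *
s=manip.read_state(); print(s["clock"],s["eef_pos"],s["finger_gap"],s["finger_force"],s["wrist_force"])
c=snap("scene","s3"); w=snap("wrist","w3")
cv2.imwrite("pics/s3c.png",np.vstack([cv2.resize(c["img"][150:270,300:460],(640,480))[60:300],w["img"][100:320]]))
E
```

```text
6.775 [489.98194182 249.94035826  25.24782045] 1.8757033480878103 0.0 [-0.01267388 -0.17520365 -0.23515085]
```

View pics/s3c.png

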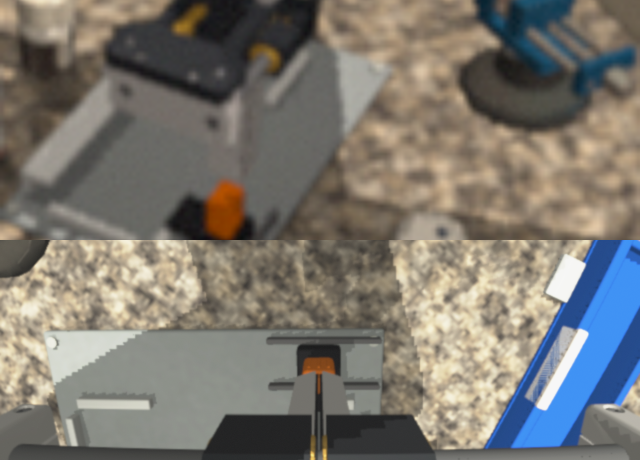

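```bash
python3 - <<'E'
from h import *
c=dict(np.load("w3.npz")); P=cloud(c); im=c["img"]
for v in range(200,290,6): print(v,[(im[v,u].tolist(),P[v,u].round().tolist()) for u in (300,313,325)])
print(c["eye"],c["orientation"])
cv2.imwrite("pics/w3c.png",cv2.resize(im[190:300,240:400],None,fx=5,fy=5,interpolation=cv2.INTER_CUBIC))
E
```

```text
200 [([89, 92, 93], [473.0, 239.0, 14.0]), ([83, 86, 87], [nan, nan, nan]), ([75, 77, 77], [475.0, 256.0, 11.0])]
206 [([30, 30, 30], [477.0, 239.0, 13.0]), ([28, 28, 28], [478.0, 247.0, 13.0]), ([30, 29, 30], [478.0, 256.0, 14.0])]
212 [([44, 43, 44], [480.0, 239.0, 18.0]), ([36, 35, 34], [480.0, 247.0, 19.0]), ([37, 36, 36], [481.0, 255.0, 19.0])]
218 [([44, 45, 45], [484.0, 238.0, 20.0]), ([30, 64, 113], [484.0, 247.0, 21.0]), ([29, 65, 117], [484.0, 255.0, 22.0])]
224 [([45, 44, 45], [488.0, 238.0, 21.0]), ([28, 70, 129], [484.0, 247.0, 36.0]), ([27, 70, 128], [484.0, 255.0, 35.0])]
230 [([45, 43, 46], [492.0, 238.0, 21.0]), ([45, 88, 153], [485.0, 247.0, 45.0]), ([39, 83, 147], [485.0, 255.0, 46.0])]
236 [([102, 107, 109], [479.0, 241.0, 71.0]), ([108, 114, 115], [480.0, 248.0, 69.0]), ([108, 114, 116], [480.0, 254.0, 70.0])]
242 [([108, 114, 116], [479.0, 242.0, 79.0]), ([107, 113, 115], [480.0, 248.0, 78.0]), ([109, 114, 116], [480.0, 254.0, 79.0])]
248 [([108, 114, 116], [479.0, 242.0, 87.0]), ([108, 113, 115], [480.0, 248.0, 86.0]), ([109, 114, 116], [480.0, 254.0, 88.0])]
2
[... 163 characters left out ...]
, 102.0]), ([107, 113, 114], [480.0, 249.0, 101.0]), ([109, 114, 116], [480.0, 254.0, 101.0])]
266 [([108, 114, 115], [479.0, 243.0, 108.0]), ([107, 112, 114], [479.0, 249.0, 108.0]), ([108, 114, 115], [480.0, 254.0, 107.0])]
272 [([108, 113, 115], [479.0, 244.0, 113.0]), ([103, 109, 110], [480.0, 249.0, 113.0]), ([108, 113, 115], [480.0, 254.0, 112.0])]
278 [([37, 36, 36], [456.0, 249.0, 166.0]), ([102, 107, 109], [480.0, 249.0, 118.0]), ([95, 100, 101], [480.0, 254.0, 118.0])]
284 [([36, 36, 36], [456.0, 249.0, 169.0]), ([99, 105, 106], [480.0, 249.0, 123.0]), ([95, 100, 101], [480.0, 253.0, 124.0])]
[418.71565818 256.03556053 240.8248924 ] [ 2.89495346e+00 -6.62192400e-04  1.48677527e+00]
```

View pics/w3c.png

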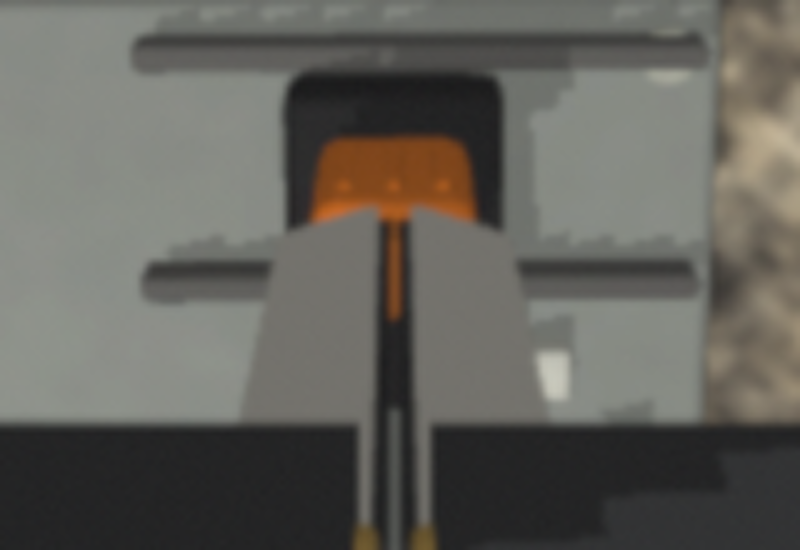

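>>> arm_command([
  [0.0,0,0,0,0],
  [0.0,0,0,0,0],
  [0.0,0,0,0,0],
  [0.0,0,0,0,0],
  [0.0,0,0,0.015,0],
  [0.0,0,0,0.013,0],
  [0.0,0,0,0.006,0],
  [0.0,0,0,0,0],
  [-1,0,0,0,0],
  [-1,0,0,0,0],
  [-1,0,0,0,0],
  [-1,0,0,0,0],
  [-1,0,0,0,0],
], newtons=20)

```text
clock: 8.5
eef_pos: [490.1, 250.0, -8.6]
eef_rot: [3.141, 0.0, 3.057]
wrist_force: [-0.8, 0.5, 2.3]
finger_gap: 19.6
finger_force: 20.0
```

>>> arm_command([
  [-1,0,0.006,0,0],
  [-1,0,0.006,0,0],
  [-1,0,0.006,0,0],
  [-1,0,0.003,0,0],
  [-1,0,0.001,0,0],
  [-1,0,0,0,0],
  [-1,0,0,0,0],
])

```text
clock: 9.38
eef_pos: [491.7, 270.7, -8.7]
eef_rot: [-3.139, -0.001, 3.057]
wrist_force: [-4.1, -13.5, 11.0]
finger_gap: 19.8
finger_force: 20.0
```

>>> arm_command([
  [0,0,-0.001,0,0],
  [0,0,0,0,0],
  [0.0,0,0,0,0],
  [0.0,0,0,-0.04,0],
  [0,0,0,-0.04,0.183],
  [0,0,0,-0.04,0.183],
  [0,0.0165,0.0454,0,0],
  [0,0.0165,0.0454,0,0],
  [0,0.0165,0.0454,0,0],
  [0,0,0,0,0],
  [0,0,0,0,0],
])

```text
clock: 10.75
eef_pos: [506.4, 414.6, 110.8]
eef_rot: [-3.141, -0.0, 2.691]
wrist_force: [0.3, -0.3, 0.2]
finger_gap: 47.0
finger_force: 0.0
```

```bash
python3 - <<'E'
from h import *
w=snap("wrist","w4"); snap("top","t4")
for c in (w,dict(np.load("t4.npz"))):
    P=cloud(c); im=c["img"].astype(int); b,g,r=im[...,0],im[...,1],im[...,2]; x,y,z=np.moveaxis(P,-1,0)
    T=(x>400)&(x<650)&(y>330)&(y<540)
    def rect(m,name):
        if m.sum()<5: print(name,"none"); return
        q=P[m]; (cx,cy),(ww,h),a=cv2.minAreaRect(q[:,:2].astype(np.float32)); print(name,len(q),(round(cx,1),round(cy,1)),(round(ww,1),round(h,1)),round(a,2),np.median(q[:,2]).round(1))
    op=lambda m: cv2.morphologyEx(m.astype(np.uint8),cv2.MORPH_OPEN,np.ones((3,3)))>0
    rect(op(T&(r>b+50)&(r>g+30)&(z>20)&(z<60)),"stop"); rect(op(T&(b>r+40)&(z>-5)&(z<60)),"blue")
    rect(op(T&(r>150)&(abs(r-b)<40)&(z>24)&(z<36)),"tab")
s=manip.read_state(); print(s["eef_pos"],s["eef_rot"])
E
```

```text
stop 721 (605.2, 393.9) (51.6, 6.3) 64.09 34.6
blue 13109 (515.3, 444.2) (69.1, 204.0) 63.59 3.4
tab 579 (505.6, 415.4) (7.3, 59.0) 64.3 28.9
stop 18 (598.0, 374.3) (10.6, 5.5) 70.49 38.0
blue 94 (521.8, 447.2) (43.0, 207.1) 52.59 18.9
tab none
[506.72846198 414.11048271 111.35914347] [-3.14146087e+00  1.11988863e-05  2.68990923e+00]
```

View pics/w4.png

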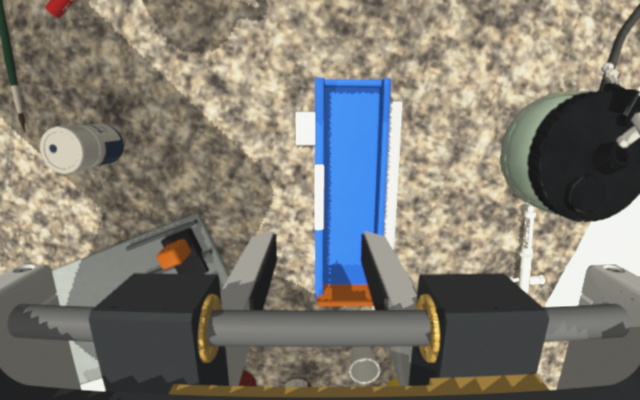

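>>> arm_command([
  [-0.3,0,0.001,0.04,0],
  [-0.3,0,0,0.04,0],
  [-0.3,0,0,0.03,0],
  [-0.3,0,0,0.02,0],
  [-0.3,0,0,0.008,0],
  [-0.3,0,0,0,0],
  [-0.3,0,0,0,0],
])

```text
clock: 11.72
eef_pos: [507.6, 416.3, -25.5]
eef_rot: [3.14, 0.001, 2.691]
wrist_force: [-0.2, 0.6, 0.2]
finger_gap: 32.9
finger_force: 0.0
```

>>> arm_command([
  [-1,0,0,0,0],
  [-1,0,0,0,0],
  [-1,0,0,0,0],
  [-1,0,0,0,0],
  [-1,0,0,0,0],
  [-1,0,0,-0.02,0],
  [-1,0,0,-0.03,0],
  [-1,0,0,-0.03,0],
  [-1,0,0,0,0],
], newtons=40)

```text
clock: 12.85
eef_pos: [508.1, 416.8, 56.4]
eef_rot: [3.137, 0.002, 2.691]
wrist_force: [1.5, 0.3, -3.1]
finger_gap: 7.4
finger_force: 40.0
```

```bash
cat > tray.py <<'E'
from h import *
import sys
w=snap("wrist",sys.argv[1]); P=cloud(w); im=w["img"].astype(int); b,g,r=im[...,0],im[...,1],im[...,2]
m=(b>r+40); m=cv2.morphologyEx(m.astype(np.uint8),cv2.MORPH_OPEN,np.ones((3,3)))
n,l,s,_=cv2.connectedComponentsWithStats(m); m=(l==1+np.argmax(s[1:,4]))
# floor plane fit, to get tilt; use RANSAC-ish lower part
st=manip.read_state(); p=st["eef_pos"]; yw=st["eef_rot"][2]
X=np.array([np.cos(yw),np.sin(yw),0]);Y=np.array([np.sin(yw),-np.cos(yw),0])
q=P[m]; q=q[~np.isnan(q[:,0])]; tx=(q-p)@X; ty=(q-p)@Y
f=(ty>10)&(ty<50); A=np.c_[tx[f],ty[f],np.ones(f.sum())]; z=q[f,2]
k=np.ones(len(z),bool)
for _ in range(15):
    c=np.linalg.lstsq(A[k],z[k],rcond=None)[0]; e=z-A@c; k=(e<2)&(e>-4)
print("floor: slope toolx %.2f deg, tooly %.2f deg, z at tab %.1f, at rear %.1f n %d"%(*np.degrees(np.arctan(c[:2])),c[2],c[2]+76*c[1],k.sum()))
(cx,cy),(ww,h),a=cv2.minAreaRect(q[:,:2].astype(np.float32)); print((cx,cy),(ww,h),a,p.round(1),np.degrees(yw).round(2),st["finger_gap"],st["finger_force"],st["wrist_force"].round(1),st["moment"].round(2))
E
python3 tray.py w5
```

```text
floor: slope toolx -0.03 deg, tooly 0.23 deg, z at tab 85.9, at rear 86.2 n 14488
(480.2217102050781, 482.16888427734375) (105.24327850341797, 147.1329345703125) 62.5354118347168 [507.3 416.2  54.1] 154.17 7.5126537428605555 40.003185868263245 [-0.4  0.6 -2.3] [-0.08  0.09  0.04]
```

>>> arm_command([
  [-1,0,0,-0.02,0.1],
  [-1,0,0,0,0.157],
  [-1,0,0,0,0.157],
  [-1,0,0,0,0.157],
  [-1,0,0,0,0.157],
  [-1,0,0,0,0.157],
  [-1,0,0,0,0.157],
  [-1,0,0,0,0.158],
  [-1,-0.02,0.002,0,0],
  [-1,-0.0354,0.003,0,0],
  [-1,-0.0354,0.003,0,0],
  [-1,-0.0354,0.003,0,0],
  [-1,-0.0354,0.003,0,0],
  [-1,-0.0354,0.003,0,0],
  [-1,-0.0354,0.003,0,0],
  [-1,-0.0154,0.001,0,0],
  [-1,0,0,0,0],
  [-1,0,0,0,0],
])

```text
clock: 15.15
eef_pos: [508.0, 168.1, 72.9]
eef_rot: [-3.141, -0.0, 1.491]
wrist_force: [0.7, 1.1, -1.0]
finger_gap: 7.6
finger_force: 40.0
```

```bash
python3 tray.py w6; python3 - <<'E'
from h import *
to(508.3,167.5,10,85.4); s=manip.read_state(); print(s["eef_rot"],s["joints"])
E
```

```text
floor: slope toolx 0.08 deg, tooly -0.12 deg, z at tab 102.6, at rear 102.4 n 14571
(558.078857421875, 217.59982299804688) (147.31028747558594, 112.35069274902344) 83.90121459960938 [508.  168.2  73. ] 85.47 7.470942551083198 40.00307098031044 [-0.8  0.1 -2.5] [-0.08  0.16  0.01]
from [508.  168.2  73. ] turn 0.001 dx -0.0007 dy 0.0003 dz 0.0630
[-3.14130903e+00 -5.58484973e-05  1.49176858e+00] [2.51237353e-01 3.66045580e-01 1.66773056e+00 1.61825767e-04
 1.10806671e+00 3.30192835e-01]
```

View pics/w6.png

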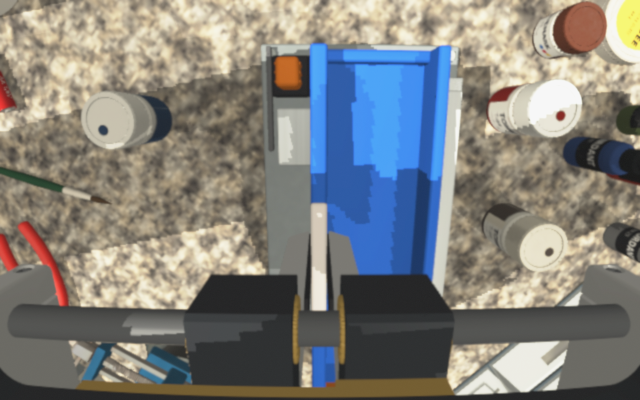

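>>> arm_command([
  [-1,0,0,0.03,0],
  [-1,0,0,0.03,0],
  [-1,0,0,0.018,0],
  [-1,0,0,0.007,0],
  [-1,0,0,0,0],
  [-1,0,0,0,0],
])

```text
clock: 15.95
eef_pos: [508.6, 167.7, -11.0]
eef_rot: [3.14, -0.001, 1.491]
wrist_force: [-1.6, 0.7, 3.9]
finger_gap: 7.7
finger_force: 40.0
```

>>> arm_command([
  [-0.8,0,0,0,0],
  [-0.7,0,0,0,0],
  [-0.6,0,0,0,0],
  [-0.5,0,0,0,0],
  [-0.5,0,0,0,0],
  [-0.5,0,0,0,0],
])

```text
clock: 16.7
eef_pos: [508.1, 167.2, -11.8]
eef_rot: [-3.141, 0.0, 1.491]
wrist_force: [0.2, -0.1, -0.2]
finger_gap: 23.4
finger_force: 0.0
```

```bash
python3 tray.py w7
```

```text
floor: slope toolx 2.23 deg, tooly -6.06 deg, z at tab 20.1, at rear 12.0 n 14266
(546.2208862304688, 197.20887756347656) (153.42947387695312, 80.34503936767578) 85.485595703125 [508.1 167.2 -11.8] 85.41 23.444228407398494 0.0 [-0.6  0.7 -0.1] [-0.09  0.09 -0.03]
```

>>> arm_command([
  [-0.5,0,0.004,0.003,0],
  [-0.5,0,0.004,0,0],
  [-0.5,0,0.004,0,0],
  [-0.5,0,0.003,0,0],
  [-0.5,0,0.003,0,0],
  [-0.5,0,0.003,0,0],
  [-0.5,0,0.002,0,0],
  [-0.5,0,0,0,0],
])

```text
clock: 17.75
eef_pos: [531.2, 165.4, -14.7]
eef_rot: [3.141, -0.0, 1.491]
wrist_force: [-0.0, -0.0, 0.3]
finger_gap: 23.5
finger_force: 0.0
```

```bash
python3 tray.py w8
```

```text
floor: slope toolx -0.06 deg, tooly -4.12 deg, z at tab 14.1, at rear 8.7 n 12783
(559.1278686523438, 195.11471557617188) (154.8833770751953, 74.64906311035156) 82.98580169677734 [531.2 165.4 -14.7] 85.42 23.237840560472627 0.013255560477318795 [ 0.1  0.7 -0.2] [-0.11  0.07  0.03]
```

>>> arm_command([
  [-0.5,0,0.002,0,0],
  [-0.5,0,0.002,0,0],
  [-0.5,0,0.001,0,0],
  [-0.5,0,0,0,0],
])

```text
clock: 18.3
eef_pos: [536.1, 165.0, -14.8]
eef_rot: [-3.142, 0.0, 1.491]
wrist_force: [-0.7, 0.4, -0.8]
finger_gap: 23.3
finger_force: 0.2
```

```bash
python3 tray.py w9
```

```text
floor: slope toolx -0.02 deg, tooly -3.93 deg, z at tab 13.8, at rear 8.6 n 12737
(562.899169921875, 195.518310546875) (154.2522430419922, 70.19419860839844) 85.63903045654297 [536.1 165.  -14.8] 85.42 23.31137594553443 0.2322224602744427 [-1.2  0.5 -0.3] [-0.01  0.14 -0.03]
```

>>> arm_command([
  [-0.5,0,-0.004,0,0],
  [-0.5,0,0,0,0],
  [-0.5,0,0,0,0],
])

```text
clock: 18.73
eef_pos: [532.1, 165.4, -14.6]
eef_rot: [3.141, -0.0, 1.491]
wrist_force: [0.2, 0.3, 0.5]
finger_gap: 24.0
finger_force: 0.0
```

```bash
python3 tray.py w10; python3 - <<'E'
from h import *
c=dict(np.load("w10.npz")); 
cv2.imwrite("pics/w10c.png",np.hstack([cv2.resize(c["img"][60:260,200:400],(400,400))]))
s=cam("scene")["img"]; a=cv2.imread("pics/w10c.png"); b=cv2.resize(s[150:270,280:400],(400,400)); cv2.imwrite("pics/w10c.png",np.hstack([a,b]))
E
```

```text
floor: slope toolx 0.03 deg, tooly -0.03 deg, z at tab 9.1, at rear 9.0 n 13689
(561.7053833007812, 193.35888671875) (156.89454650878906, 74.08064270019531) 83.61551666259766 [532.1 165.4 -14.7] 85.42 23.658641034948403 0.0 [-0.1 -0.1 -0.8] [-0.07  0.05 -0.03]
```

View pics/w10c.png

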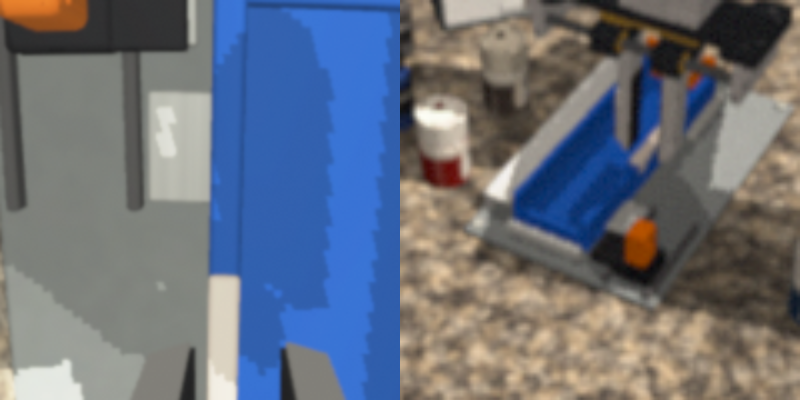

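>>> arm_command([
  [-0.5,0,0,-0.03,0],
  [-0.4,0,0,-0.03,0],
  [-0.32,0.0339,-0.016,0,0],
  [-0.32,0.0339,-0.016,0,0],
  [-0.32,0.0339,-0.016,0,0],
  [-0.32,0,0,0,0],
  [-0.32,0,0,0.03,0],
  [-0.32,0,0,0.018,0],
  [-0.32,0,0,0.006,0],
  [-0.32,0,0,0,0],
  [-1,0,0,0,0],
  [-1,0,0,0,0],
  [-1,0,0,0,0],
  [-1,0,0,0,0],
], newtons=15)

```text
clock: 20.58
eef_pos: [494.8, 270.6, -8.0]
eef_rot: [3.136, -0.002, 1.491]
wrist_force: [15.4, -1.4, -7.5]
finger_gap: 15.8
finger_force: 15.0
```

>>> arm_command([
  [-1,0,0.0025,0,0],
  [-1,-0.006,0,0,0],
  [-1,-0.006,0,0,0],
  [-1,-0.006,0,0,0],
  [-1,-0.006,0,0,0],
  [-1,-0.006,0,0,0],
  [-1,-0.005,0,0,0],
  [-1,-0.002,0,0,0],
  [-1,0,0,0,0],
  [-1,0,0,0,0],
])

```text
clock: 21.82
eef_pos: [491.9, 234.5, -8.1]
eef_rot: [3.141, -0.002, 1.491]
wrist_force: [-3.3, 7.5, 3.9]
finger_gap: 16.2
finger_force: 15.0
```

>>> arm_command([
  [-1,-0.0015,0,0,0],
  [-1,0,0,0,0],
  [-0.5,0.0015,0,0,0],
  [-0.4,0,0,0,0],
  [-0.4,0,0,0,0],
  [-0.3,0,0,-0.05,0],
  [0,0,0,-0.05,0],
  [0.3,0.0033,0.0442,0,0],
  [0.3,0.0033,0.0442,0,0],
  [0.3,0.0033,0.0442,0,0],
  [0.3,0.0033,0.0442,0,0],
  [0.3,0,0,0,0],
  [0.3,0,0,0,0],
])

```text
clock: 23.45
eef_pos: [668.5, 232.4, 90.8]
eef_rot: [-3.141, 0.0, 1.491]
wrist_force: [-0.9, 0.0, 0.7]
finger_gap: 61.1
finger_force: 0.0
```

```bash
cat > jar.py <<'E'
from h import *
import sys
n,f,ex,ey=sys.argv[1],sys.argv[2],float(sys.argv[3]),float(sys.argv[4])
c=snap(n,f); P=cloud(c); x,y,z=np.moveaxis(P,-1,0)
m=(np.hypot(x-ex,y-ey)<45)&(abs(z-62)<5); q=P[m]
if len(q):
    (cx,cy),(w,h),a=cv2.minAreaRect(q[:,:2].astype(np.float32)); (ex2,ey2),r=cv2.minEnclosingCircle(q[:,:2].astype(np.float32)); print(len(q),(round(cx,1),round(cy,1)),(round(w,1),round(h,1)),"circ",round(ex2,1),round(ey2,1),round(r,1)); to(cx,cy,-7,85.4)
E
python3 jar.py wrist w11 669.3 233.5
python3 - <<'E'
from h import *
c=snap("top","t11"); P=cloud(c); im=c["img"].astype(int); b,g,r=im[...,0],im[...,1],im[...,2]; x,y,z=np.moveaxis(P,-1,0)
O=np.array([557.3,165.1]); a=np.radians(-4.6); dx=(x-O[0])*np.cos(a)+(y-O[1])*np.sin(a); dy=-(x-O[0])*np.sin(a)+(y-O[1])*np.cos(a)
T=(abs(dx)<60)&(abs(dy)<125)
for nm,m in (("blue",T&(b>r+40)),("stop",T&(r>b+50)&(r>g+30)&(dy<-60)),("fin",(r>b+50)&(r>g+30)&(abs(dx+72)<25)&(dy>20)&(dy<130))):
    print(nm,m.sum(),np.percentile(dx[m],[2,50,98]).round(1),np.percentile(dy[m],[2,50,98]).round(1),np.nanmedian(z[m]).round(1))
E
```

```text
2029 (670.5, 234.3) (38.0, 38.0) circ 670.4 233.9 19.4
from [668.4 232.6  91.4] turn 0.001 dx 0.0019 dy 0.0020 dz 0.0984
blue 381 [-30.3  -2.2  30.6] [ 62.   83.  100.1] 11.9Traceback (most recent call last):
  File "<stdin>", line 6, in <module>
    return _quantile_unchecked(
        a, q, axis, out, overwrite_input, method, keepdims, weights)
    return _ureduce(a,
                    func=_quantile_ureduce_func,
    ...<5 lines>...
                    overwrite_input=overwrite_input,
                    method=method)
    r = func(a, **kwargs)
    result = _quantile(arr,
                       quantiles=q,
    ...<2 lines>...
                       out=out,
                       weights=wgt)
    slices_having_nans = np.isnan(arr[-1, ...])
                                  ~~~^^^^^^^^^
IndexError: index -1 is out of bounds for axis 0 with size 0
```

>>> arm_command([
  [0.3,0.0015,0.0018,0.03,0],
  [0.3,0,0,0.03,0],
  [0.3,0,0,0.028,0],
  [0.3,0,0,0.009,0],
  [0.3,0,0,0,0],
  [-1,0,0,0,0],
  [-1,0,0,0,0],
  [-1,0,0,0,0],
  [-1,0,0,0,0],
  [-1,0,0,-0.03,0],
  [-1,0,0,-0.04,0],
  [-1,0,0,-0.03,0],
  [-1,0,0,0,0],
], newtons=20)

```text
clock: 25.18
eef_pos: [672.1, 234.1, 96.7]
eef_rot: [3.138, -0.001, 1.491]
wrist_force: [0.0, -0.5, -1.4]
finger_gap: 38.8
finger_force: 20.0
```

>>> arm_command([
  [-1,-0.0306,-0.0217,0,0],
  [-1,-0.0306,-0.0217,0,0],
  [-1,-0.0306,-0.0217,0,0],
  [-1,-0.0306,-0.0217,0,0],
  [-1,-0.0306,-0.0217,0,0],
  [-1,0,0,0,0],
  [-1,0,0,0.035,0],
  [-1,0,0,0.02,0],
  [-1,0,0,0,0],
])

```text
clock: 26.3
eef_pos: [549.7, 90.4, 37.1]
eef_rot: [-3.138, 0.001, 1.491]
wrist_force: [-0.7, 1.0, -0.3]
finger_gap: 38.6
finger_force: 20.0
```

```bash
python3 - <<'E'
from h import *
c=snap("wrist","w12"); P=cloud(c); im=c["img"].astype(int); b,g,r=im[...,0],im[...,1],im[...,2]; x,y,z=np.moveaxis(P,-1,0)
O=np.array([557.3,165.1]); a=np.radians(-4.6); dx=(x-O[0])*np.cos(a)+(y-O[1])*np.sin(a); dy=-(x-O[0])*np.sin(a)+(y-O[1])*np.cos(a)
m=(b>r+40)&(abs(dx)<60)&(abs(dy)<125)
for k in ((m&(z>28)&(dy>-40)),m): print(k.sum(),np.percentile(dx[k],[1,99]).round(1),np.percentile(dy[k],[1,99]).round(1))
for lo,hi in ((-40,0),(0,40),(40,90)):
    k=m&(z>25)&(dy>lo)&(dy<hi)&(dx>10); print("rear wall",k.sum(),np.percentile(dx[k],[3,97]).round(1))
    k=m&(z<15)&(dy>lo)&(dy<hi); print("floor",k.sum(),np.percentile(dx[k],[2,98]).round(1))
p=manip.read_state(); print(p["eef_pos"],p["finger_gap"],p["finger_force"]); to(551.3,90.3,5,85.4)
E
```

```text
2818 [-33.5  30.7] [-39.2  63. ]
20843 [-33.5  29.7] [-79.1  69.4]
rear wall 680 [23.2 29.3]
floor 4169 [-26.   23.1]
rear wall 727 [24.2 30. ]
floor 4674 [-25.4  24.2]
rear wall 474 [24.9 30.9]
floor 3827 [-24.1  24.9]
[550.4985569   90.40006011  38.4718574 ] 38.54756326617081 19.999932646751404
from [550.5  90.4  38.5] turn 0.001 dx -0.0000 dy 0.0008 dz 0.0335
```

View pics/w12.png

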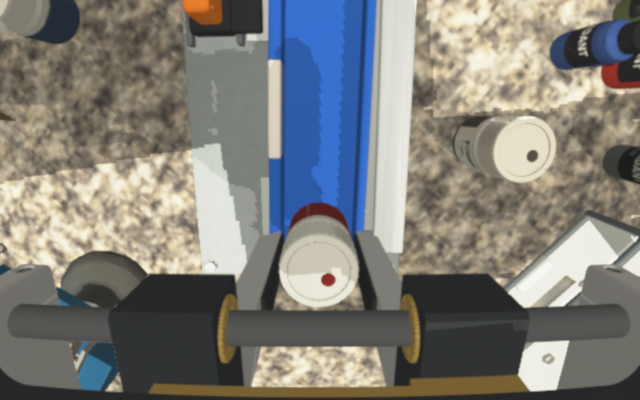

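>>> arm_command([
  [-1,0,-0.001,0.02,0],
  [-1,0,0,0.01,0],
  [-1,0,0,0.004,0],
  [-1,0,0,0,0],
  [-1,0,0,0,0],
])

```text
clock: 26.98
eef_pos: [550.0, 90.1, 5.8]
eef_rot: [3.141, -0.0, 1.491]
wrist_force: [-0.2, -0.5, 0.3]
finger_gap: 39.0
finger_force: 20.0
```

>>> arm_command([
  [-1,0,0,0.002,0],
  [-1,0,0,0,0],
  [-0.4,0,0,0,0],
  [-0.15,0,0,0,0],
  [-0.05,0,0,0,0],
  [0.0,0,0,0,0],
  [0.0,0,0,-0.02,0],
  [0,0,0,-0.03,0],
  [0.1,0,0,-0.037,0],
  [0.3,0.018,0.0383,0,0],
  [0.3,0.018,0.0383,0,0],
  [0.3,0.018,0.0383,0,0],
  [0.3,0,0,0,0],
  [0.3,0,0,0,0],
])

```text
clock: 28.72
eef_pos: [667.9, 134.5, 89.8]
eef_rot: [-3.141, 0.0, 1.491]
wrist_force: [-0.6, 0.1, -0.2]
finger_gap: 61.2
finger_force: 0.0
```

```bash
python3 jar.py wrist w13 668.9 134.7; python3 - <<'E'
from h import *
P=cloud(dict(np.load("w13.npz"))); x,y,z=np.moveaxis(P,-1,0)
m=(np.hypot(x-550,y-90)<45)&(abs(z-72)<5); q=P[m]; print(len(q), cv2.minAreaRect(q[:,:2].astype(np.float32)) if len(q)>5 else 0)
E
```

```text
2040 (669.4, 135.5) (37.8, 37.7) circ 669.6 135.2 19.3
from [667.9 134.4  90.2] turn 0.000 dx 0.0012 dy 0.0014 dz 0.0972
480 ((556.1323852539062, 98.22611999511719), (18.80274772644043, 37.74025344848633), 52.942535400390625)
```

>>> arm_command([
  [0.3,0.0012,0.0014,0.03,0],
  [0.3,0,0,0.03,0],
  [0.3,0,0,0.028,0],
  [0.3,0,0,0.008,0],
  [0.3,0,0,0,0],
  [-1,0,0,0,0],
  [-1,0,0,0,0],
  [-1,0,0,0,0],
  [-1,0,0,0,0],
  [-1,0,0,-0.03,0],
  [-1,0,0,-0.04,0],
  [-1,0,0,-0.03,0],
  [-1,-0.0043,-0.0385,0,0],
  [-1,-0.0043,-0.0385,0,0],
  [-1,-0.0043,-0.0385,0,0],
  [-1,0,0,0,0],
  [-1,0,0,0,0],
], newtons=20)

```text
clock: 30.9
eef_pos: [554.5, 132.2, 94.5]
eef_rot: [3.141, -0.0, 1.491]
wrist_force: [-0.1, 0.1, -0.0]
finger_gap: 38.7
finger_force: 20.0
```

```bash
python3 - <<'E'
from h import *
c=snap("wrist","w14"); P=cloud(c); x,y,z=np.moveaxis(P,-1,0)
to(553.1,131.8,5,85.4); s=manip.read_state(); print(s["finger_gap"],s["finger_force"],s["clock"])
E
```

```text
from [554.6 132.2  94.3] turn 0.000 dx -0.0005 dy -0.0015 dz 0.0893
38.90736114606857 19.99996393918991 30.95
```

>>> arm_command([
  [-1,-0.0005,-0.0015,0.035,0],
  [-1,0,0,0.03,0],
  [-1,0,0,0.018,0],
  [-1,0,0,0.006,0],
  [-1,0,0,0.002,0],
  [-1,0,0,0,0],
  [-0.4,0,0,0,0],
  [-0.15,0,0,0,0],
  [-0.05,0,0,0,0],
  [0.0,0,0,0,0],
  [0.0,0,0,-0.02,0],
  [0,0,0,-0.03,0],
  [0.1,0,0,-0.039,0],
  [0.3,0.0201,-0.0377,0,0],
  [0.3,0.0201,-0.0377,0,0],
  [0.3,0.0201,-0.0377,0,0],
  [0.3,0.0201,-0.0377,0,0],
  [0.3,0.0201,-0.0377,0,0],
  [0.3,0,0,0,0],
  [0.3,0,0,0,0],
])

```text
clock: 33.45
eef_pos: [373.0, 247.0, 92.5]
eef_rot: [3.141, -0.0, 1.491]
wrist_force: [-0.8, 0.7, -0.3]
finger_gap: 61.1
finger_force: 0.0
```

```bash
python3 jar.py wrist w15 373 247.5; python3 - <<'E'
from h import *
s=manip.read_state(); print(s["joints"].round(2))
c=snap("top","t15"); P=cloud(c); x,y,z=np.moveaxis(P,-1,0)
for e in ((550,90),(553,132)):
    m=(np.hypot(x-e[0],y-e[1])<21)&(z>64)&(z<80); q=P[m]; print(e,len(q),np.median(q,0).round(1) if len(q) else 0)
E
```

```text
2005 (372.8, 249.8) (37.5, 37.7) circ 372.7 249.5 19.4
from [373.3 246.8  92.4] turn -0.000 dx 0.0030 dy -0.0007 dz 0.0994
[ 0.5   0.16  1.89 -0.    1.1   0.58]
(550, 90) 244 [549.3  88.9  72.4]
(553, 132) 236 [551.7 130.1  72.2]
```

>>> arm_command([
  [0.3,0.0027,-0.0005,0.03,0],
  [0.3,0,0,0.03,0],
  [0.3,0,0,0.028,0],
  [0.3,0,0,0.01,0],
  [0.3,0,0,0,0],
  [-1,0,0,0,0],
  [-1,0,0,0,0],
  [-1,0,0,0,0],
  [-1,0,0,0,0],
  [-1,0,0,-0.03,0],
  [-1,0,0,-0.04,0],
  [-1,0,0,-0.03,0],
  [-1,-0.0123,0.0379,0,0],
  [-1,-0.0123,0.0379,0,0],
  [-1,-0.0123,0.0379,0,0],
  [-1,-0.0123,0.0379,0,0],
  [-1,-0.0123,0.0379,0,0],
  [-1,0,0,0,0],
  [-1,0,0,0,0],
], newtons=20)

```text
clock: 35.92
eef_pos: [555.6, 173.4, 93.9]
eef_rot: [-3.141, 0.0, 1.491]
wrist_force: [0.4, -0.6, -0.2]
finger_gap: 39.0
finger_force: 20.0
```

```bash
python3 - <<'E'
from h import *
to(556.9,173.2,4.7,85.4); s=manip.read_state(); print(s["finger_gap"],s["finger_force"],s["clock"])
c=snap("wrist","w16")
E
```

```text
from [555.6 173.4  93.9] turn 0.000 dx -0.0001 dy 0.0014 dz 0.0892
38.98864909834331 19.999911189079285 35.925
```

>>> arm_command([
  [-1,0,0.0014,0.035,0],
  [-1,0,0,0.03,0],
  [-1,0,0,0.018,0],
  [-1,0,0,0.006,0],
  [-1,0,0,0.002,0],
  [-1,0,0,0,0],
  [-0.4,0,0,0,0],
  [-0.15,0,0,0,0],
  [-0.05,0,0,0,0],
  [0.0,0,0,0,0],
  [0.0,0,0,-0.02,0],
  [0,0,0,-0.03,0],
  [0,0,0,-0.04,0],
  [-1,0.02,-0.001,0,0],
  [-1,0.022,0,0,0],
  [-1,0,0,0,0],
  [-1,0,0,0,0],
  [-1,0,0,0,0],
])

```text
clock: 38.22
eef_pos: [559.8, 214.8, 92.8]
eef_rot: [-3.141, 0.0, 1.491]
wrist_force: [0.3, 0.2, -0.3]
finger_gap: 1.7
finger_force: 0.0
```

```bash
cat > row.py <<'E'
from h import *
import sys
c=snap(sys.argv[1],sys.argv[2]); P=cloud(c); x,y,z=np.moveaxis(P,-1,0)
O=np.array([557.3,165.1]); a=np.radians(-4.6); dx=(x-O[0])*np.cos(a)+(y-O[1])*np.sin(a); dy=-(x-O[0])*np.sin(a)+(y-O[1])*np.cos(a)
m=((abs(dx)<40)&(abs(dy)<110)&(abs(z-71.5)<4)); n,l,s,_=cv2.connectedComponentsWithStats(m.astype(np.uint8),connectivity=4)
for i in range(1,n):
    k=l==i
    if k.sum()>40: print(k.sum(),"dx %.1f..%.1f dy %.1f..%.1f z %.1f"%(dx[k].min(),dx[k].max(),dy[k].min(),dy[k].max(),np.median(z[k])),c["img"][k].mean(0).round())
st=manip.read_state(); p=st["eef_pos"]; print("tcp",p.round(1),"dock y %.1f x %.1f"%(-(p[0]-O[0])*np.sin(a)+(p[1]-O[1])*np.cos(a),(p[0]-O[0])*np.cos(a)+(p[1]-O[1])*np.sin(a)),st["finger_gap"],st["clock"])
E
python3 row.py wrist w17; python3 - <<'E'
import cv2; cv2.imwrite("pics/w17c.png",cv2.imread("pics/w17.png"))
E
```

```text
136 dx -3.4..-1.1 dy -10.8..26.9 z 71.3 [159. 172. 174.]
52 dx -3.4..-1.1 dy -24.7..-15.6 z 71.2 [147. 168. 176.]
444 dx -7.6..3.3 dy -94.3..-58.0 z 71.2 [194. 208. 216.]
tcp [559.9 214.8  93. ] dock y 49.7 x -1.4 0.267796251343108 38.275
```

View pics/w17.png

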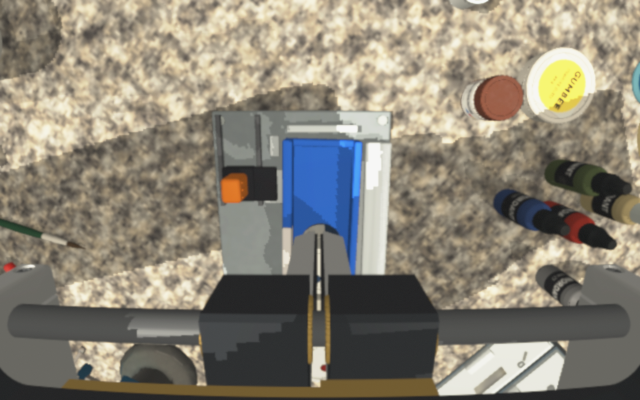

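>>> arm_command([
  [-1,0,0,0.04,0],
  [-1,0,0,0.04,0],
  [-1,0,0,0.02,0],
  [-1,0,0,0.008,0],
  [-1,0,0,0,0],
  [-1,-0.004,0,0,0],
  [-1,-0.003,0,0,0],
  [-1,-0.003,0,0,0],
  [-1,-0.002,0,0,0],
  [-1,-0.002,0,0,0],
  [-1,-0.001,0,0,0],
  [-1,0,0,0,0],
])

```text
clock: 39.78
eef_pos: [558.8, 200.2, -14.7]
eef_rot: [3.142, -0.0, 1.491]
wrist_force: [-0.5, 0.8, 0.4]
finger_gap: 0.4
finger_force: 0.2
```

>>> arm_command([
  [-1,-0.001,0,0,0],
  [-1,-0.001,0,0,0],
  [-1,-0.001,0,0,0],
  [-1,-0.001,0,0,0],
  [-1,0,0,0,0],
  [-1,0,0,0,0],
])

```text
clock: 40.52
eef_pos: [558.4, 196.2, -14.8]
eef_rot: [-3.142, 0.0, 1.491]
wrist_force: [-0.1, -0.1, 0.1]
finger_gap: 0.5
finger_force: 0.2
```

```bash
python3 row.py scene s18; python3 -c "
from h import *; print(manip.read_state()['wrist_force'])"
```

```text
tcp [558.4 196.2 -14.8] dock y 31.1 x -1.4 0.4806991633196103 40.575
[-0.3020018  -0.10294758  0.06521704]
```

>>> arm_command([
  [-1,-0.001,0,0,0],
  [-1,-0.001,0,0,0],
  [-1,0,0,0,0],
  [-1,0,0,0,0],
])

```text
clock: 41.08
eef_pos: [558.2, 194.2, -14.8]
eef_rot: [-3.142, 0.0, 1.491]
wrist_force: [-0.4, 0.7, -0.8]
finger_gap: 0.5
finger_force: 0.1
```

>>> arm_command([
  [-1,-0.001,0,0,0],
  [-1,-0.001,0,0,0],
  [-1,0,0,0,0],
  [-1,0,0,0,0],
])

```text
clock: 41.58
eef_pos: [558.1, 192.3, -14.7]
eef_rot: [3.142, -0.0, 1.491]
wrist_force: [-0.2, 1.2, -0.1]
finger_gap: 0.2
finger_force: 0.7
```

>>> arm_command([
  [-1,-0.001,0,0,0],
  [-1,0,0,0,0],
  [-1,0,0,0,0],
])

```text
clock: 41.95
eef_pos: [558.0, 191.2, -14.7]
eef_rot: [3.142, 0.0, 1.491]
wrist_force: [0.3, 2.5, -1.1]
finger_gap: 0.7
finger_force: 0.9
```

>>> arm_command([
  [-1,-0.001,0,0,0],
  [-1,0,0,0,0],
  [-1,0,0,0,0],
])

```text
clock: 42.32
eef_pos: [557.9, 190.2, -14.8]
eef_rot: [-3.142, 0.0, 1.491]
wrist_force: [-0.1, 1.9, -0.3]
finger_gap: 0.4
finger_force: 0.8
```

>>> arm_command([
  [-1,0.003,0,0,0],
  [-1,0.02,0,0,0],
  [-1,0,0,-0.04,0],
  [-1,0,0,-0.06,0],
  [-1,0,0,-0.05,0],
  [-1,0.04,-0.03,0,0],
  [-1,0.045,-0.045,0,0],
  [-1,0.045,-0.045,0,0],
  [-1,0.045,-0.045,0,0],
  [-1,0,0,0,0],
  [-1,0,0,0,0],
])

```text
clock: 43.7
eef_pos: [411.4, 398.6, 135.3]
eef_rot: [3.141, 0.0, 1.492]
wrist_force: [0.6, 0.1, -0.9]
finger_gap: 0.1
finger_force: 0.0
```

```bash
python3 row.py top t19; python3 - <<'E'
from h import *
c=dict(np.load("t19.npz")); im=c["img"].astype(int); b,g,r=im[...,0],im[...,1],im[...,2]; P=cloud(c); x,y,z=np.moveaxis(P,-1,0)
O=np.array([557.3,165.1]); a=np.radians(-4.6); dx=(x-O[0])*np.cos(a)+(y-O[1])*np.sin(a); dy=-(x-O[0])*np.sin(a)+(y-O[1])*np.cos(a)
for nm,m in (("blue",(abs(dx)<60)&(abs(dy)<125)&(b>r+40)),("stop",(abs(dx)<60)&(r>b+50)&(r>g+30)&(dy<-60)&(dy>-130)),("fin",(r>b+50)&(r>g+30)&(abs(dx+72)<25)&(dy>20)&(dy<130))):
    if m.sum(): print(nm,m.sum(),np.nanpercentile(dx[m],[2,50,98]).round(1),np.nanpercentile(dy[m],[2,50,98]).round(1),np.nanmedian(z[m]).round(1))
m=((z>50)&(z<75)).astype(np.uint8); n,l,s,ct=cv2.connectedComponentsWithStats(m)
for i in range(1,n):
    if 120<s[i,4]<800: print(s[i,4],ct[i].round(),np.nanmedian(P[l==i],0).round(),c["img"][l==i].mean(0).round())
A=cv2.resize(c["img"][140:270,300:440],(560,520)); cv2.imwrite("pics/t19c.png",A)
E
```

```text
645 dx -22.3..18.0 dy -100.6..14.3 z 72.3 [135. 140. 146.]
tcp [411.9 398.1 135.2] dock y 220.5 x -163.6 0.3792387336959254 43.75
blue 1180 [-33.2  -1.4  29.6] [-93.4  43.   96.1] 11.9
stop 59 [-33.3 -11.   26.6] [-112.1 -103.9  -87.3] 43.9
fin 58 [-78.6 -71.4 -63.8] [54.1 63.1 72. ] 47.5
154 [263.   6.] [1064.  431.   61.] [59. 55. 58.]
126 [214.  65.] [898. 543.  61.] [87. 90. 94.]
488 [426.  66.] [895.  36.  70.] [ 81. 104. 117.]
231 [273. 120.] [759. 397.  62.] [ 57. 146. 163.]
205 [246. 147.] [694. 458.  61.] [ 57. 151. 167.]
702 [393. 207.] [551. 123.  72.] [127. 132. 138.]
484 [428. 301.] [343.  47.  63.] [66. 63. 63.]
```

View pics/t19c.png

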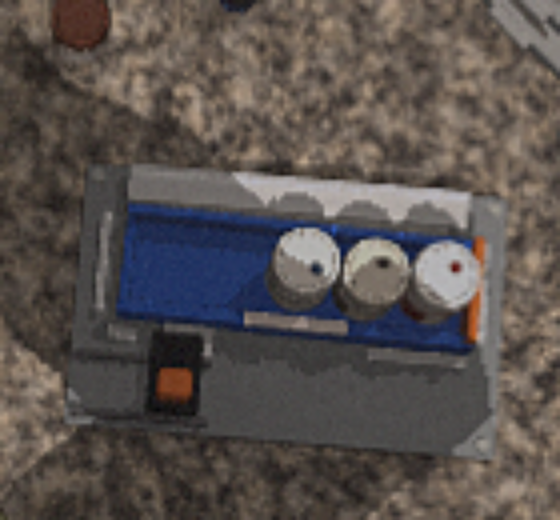

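```bash
python3 -c "
from cell import ticket; print(ticket.sign_off())"
```

```text
the job is handed in; nothing more can be done
None
```

The job is handed in: the tray is hooked and flat in the dock with the lock fully closed. All three white-capped jars present (red, brown, blue) stand upright, touching in a row against the orange end stop. I got the tongue under the lip by resting the tray's front on the curb at about 6° and sliding it back, not at 15–20°, since the arm commands could not tilt the tool.

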